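# Unlock, draw and present the cheese trier

### The arm

A 6-joint arm with a two-finger parallel gripper is mounted at the origin on the work surface. World frame = base frame: x ahead of the robot, y to its left, z up, the work surface at z = 0. Lengths are in mm, angles in rad, forces in N, time in s.
With the tool pointing down it reaches from about 275 to 850 mm from the base axis. Payload 5.2 kg.
Tool frame: the origin (TCP) lies midway between the tips of the shut fingers; the grasp point (between the pads) lies ctrl.grasp_offset behind it (ctrl.grasp_offset is the distance from the TCP to the grasp point, in mm); z points along the fingers, y is the line along which they close (so a half turn about z gives the same grasp; the last joint's range is limited). The gripper opens to 85 mm and grips with 20 to 120 N. Pads are 22 mm wide; open, the fingers measure 114 mm over their backs; the gripper's body (76 mm by 85 mm) begins 54 mm behind the grasp point. The pads swing forward as they close: fully open they stand 13 mm farther back than shut.
Start: joints at [-1.352, 0.259, 1.535, -0, 1.348, -0.203], TCP at [225.192, -501.79, 231.31] pointing down, gripper open.
Joint ranges: [-3.14, 3.14], [-0.91, 2.08], [0.19, 2.58], [-1.22, 4.36], [0.22, 2.71], [-3.12, 3.12]. Speed limits (rad/s): [2.57, 2.57, 3.14, 3.14, 3.14, 3.14].

### API

Orientations are given as a rotation vector (axis times angle).
In Python, from station import ctrl, jaws, kinematics, vision, order gives the robot as it stands. Calls block until the motion is done:
- ctrl.move_to(position, orientation): joint-space move of the TCP to a pose.
- ctrl.move_l(position, ori=None, velocity=150): straight line of the TCP; ori=None keeps the orientation; velocity is the mean speed in mm/s.
- ctrl.goto_joints(angles): joint-space move.
- jaws.grip(opening): finger opening in mm; the grip force is fixed at half the most; returns when the fingers have stopped.
- ctrl.sleep(seconds).
- kinematics.inverse_kinematics(position, orientation): joint angles nearest the present ones, or None.
- ctrl.state(): the state.
- vision.grab_frame(name): name is "scene" or "top" or "wrist"; returns a dict with "color" (420x560x3 uint8, blue, green, red), "fx", "fy", "cx", "cy" (pixels), "k1" (the pictures are not rectified: a ray, as slopes to the right and down, at radius r is drawn at 1 + k1 r^2 times it, then the intrinsics apply), "R" (3x3) and "t" (3): a world point X has camera coordinates R X + t. Camera axes: x right, y down, z forward; pixel columns grow to the right and rows downward; lengths in mm; the calibration is good to about 2 mm. A picture is of the moment at which its call begins. There is no depth.
A pose or a line that the arm cannot do raises ctrl.Unreachable and nothing moves.
- order.job_done(): hands the job in; it is judged then, once.
The state is a dict: "time": time; "joint_pos": joint angles; "qvel": joint speeds; "effort": joint torques, N m; "ee_pos": TCP position; "tool_rot": TCP orientation; "force": force on the tool from outside, world axes, zero at the start; "torque": the same for the moment, N m; "grip_width": finger opening in mm; "grip_force": force on a finger pad.
Only numpy, scipy, OpenCV 4.12 (cv2) and the standard library are available. Lean on these libraries where they do the work, as an engineer would, in place of code of your own. Each camera call takes 0.05 s, during which the arm holds its last target. There are 200 camera calls.

### The job

Swing the holder's red-knobbed keeper lever over from the red stripe into the green-marked notch and leave it there, then draw the cheese trier straight out of its slanted holder. Turn it level with the open groove of its blade facing up, and finish while still holding it like that in the gripper, motionless, with the middle of the blade over the middle of the white inspection plate and more than a hand's width (100 mm) above the bench, touching nothing else. Do not shift the cheeses, containers and tools standing about.

Things in the scene. Friction and masses are not known exactly. Their poses are not given: they have to be found in the camera images.
- holder: blue slanted tool holder, fixed, on a steel foot 190 x 220 x 12 mm; origin at bench height under its middle. Its bore (19 wide, 15 high) rises at 50 degrees above level in the holder's x-z plane, opening toward +x and up (at yaw 0, away from the robot). An aluminium lever plate, square to the bore, 155 wide, lies on the bore's +y side, level with its mouth
- mouth (a point): centre of the mouth of the holder's bore, 30 mm in +x, 55 mm in -y and 110 mm up from the holder's origin; axes as the holder's
- lever (a joint): keeper lever; its pin is parallel to the bore, 75 mm to its +y side. 0 = locked: knob uphill of the pin over the red stripe, steel tongue over the trier's collar so it cannot be drawn. Grows (rad) as the knob swings to the holder's +y; 1.0 = middle of the notch (green stripe between green lugs); stop at 1.5. Starts 0 to 0.2. Friction only, about 4 N at the knob, no click: stays where left
- knob (a point): centre of the lever's red ball knob, 24 mm across, on a 10 mm stem, 70 mm from the pin's axis and 45 mm out from the lever plate; free space all round it but for the stem; can be gripped from above
- green_notch (a point): where the knob's centre is when the lever stands in the middle of the green notch
- trier: cheese trier, loose, about 160 g: steel U blade 100 long, 16 wide, 9 deep; collar 40 across, 6 thick; 14 mm neck; black handle 24 (y) x 28 (z), from 28 to 128 mm past the origin, yellow band near its end. Origin at the collar's blade-side face; +x from blade to handle, +z out of the groove. Starts home in the bore, collar on the mouth, groove on top; draws out along +x, clear after 100 mm
- trier_grip (a point): middle of the trier's handle, 78 mm in +x from its origin; good to grip across the 24 mm sides (along the trier's y) with the fingers pointing down or tilted forward by up to 30 degrees (pointing toward the holder's +x)
- trier_blade (a point): middle of the trier's blade, 50 mm in -x from its origin, 128 mm from point trier_grip
- plate: white inspection plate fixed on the bench, 160 x 160 x 12 mm; origin at the centre of its underside
- cheese_yellow: baby cheese in yellow wax, 100 across, 45 high, bystander; origin under its centre
- cheese_red: baby cheese in red wax, 100 across, 45 high, bystander; origin under its centre
- cheese_pale: baby cheese with pale rind, 100 across, 45 high, bystander; origin under its centre
- wax_jar: amber jar, 72 across, 85 high, bystander; origin under its centre
- tin: aluminium tin, 68 across, 90 high, bystander; origin under its centre
- brush: hand brush lying on the bench, bystander; handle toward its -x
- scraper: scraper lying on the bench, bystander; handle toward its -x
- pivot (a point): point on the lever pin's axis, 45 mm out from the lever plate: the centre of the circle (70 mm radius, square to the bore) on which the knob's centre swings
There are look-alikes about, which are no part of the job. What is shaped like the trier but turquoise is not meant.

How it is judged:
By the outcome, as a careful person would: the job done as asked, in the order asked, and still so for the second after the job is handed in, while the arm keeps its last pose, push and grip.
It also fails if it takes over 45 s, if anything falls off the work surface, if the arm or the gripper's body presses on something with over 40 N, if the wrist force passes 120 N, or if a joint passes its speed limit or range.

## Working session

There is one attempt and no reset: what is moved stays moved. The work goes in short steps, each a Python script; the robot and the scene stay as the last script left them, time stands still between calls to the robot, and variables do not carry over. Pictures are saved under pics/ and viewed, at most 10 in all, crops included, and the job is handed in when it is done.

```bash
ls; mkdir -p pics
python3 - <<'E'
from station import ctrl, jaws, kinematics, vision, order
import cv2,numpy as np,pickle
d={}
for n in("scene","top","wrist"):
    f=vision.grab_frame(n); d[n]=f; cv2.imwrite(f"pics/{n}0.png",f["color"])
    print(n,f["fx"],f["fy"],f["cx"],f["cy"],f["k1"],np.round(-f["R"].T@f["t"],0),np.round(f["R"],3).tolist())
pickle.dump(d,open("f0.pkl","wb"))
print(ctrl.state(),ctrl.grasp_offset)
E
```

```text
pics
scene 404.2189785127188 404.2189785127188 277.7276417908834 208.39284287438605 -0.04871463029710253 [1448.  509.  888.] [[-0.534, 0.845, 0.013], [0.471, 0.311, -0.825], [-0.702, -0.434, -0.564]]
top 527.2381190561224 527.2381190561224 280.0158356987079 211.7307962323992 0.02176933567067043 [ 269.  -65. 1760.] [[0.001, -1.0, -0.014], [-0.991, 0.001, -0.136], [0.136, 0.014, -0.991]]
wrist 327.55364747742084 327.55364747742084 269.83020856099205 204.34983660962115 -0.06163968444450977 [ 287. -474.  372.] [[0.41, -0.912, -0.002], [-0.878, -0.396, 0.268], [-0.246, -0.108, -0.963]]
{'time': 0.15, 'joint_pos': array([-1.35181358e+00,  2.59202923e-01,  1.53583722e+00,  7.24986565e-06,
        1.34800112e+00, -2.02799436e-01]), 'qvel': array([ 0.00015277,  0.00018562, -0.00375841,  0.00048001,  0.00074344,
        0.00193455]), 'effort': array([ 2.59967717e-03, -4.46385527e+01, -2.90819120e+01, -2.62744970e-04,
        8.15007807e-03,  4.82596192e-05]), 'ee_pos': array([ 225.09693111, -501.38321787,  230.64874183]), 'tool_rot': array([-3.07057395e+00, -6.57328065e-01,  7.30433102e-06]), 'force': array([ 0.15082616, -0.18178053,  0.03309679]), 'torque': array([-0.03993938,  0.03894711, -0.02876562]), 'grip_force': 0.0, 'grip_width': 85.41597761248636} 18.700000000000003
```

View pics/scene0.png

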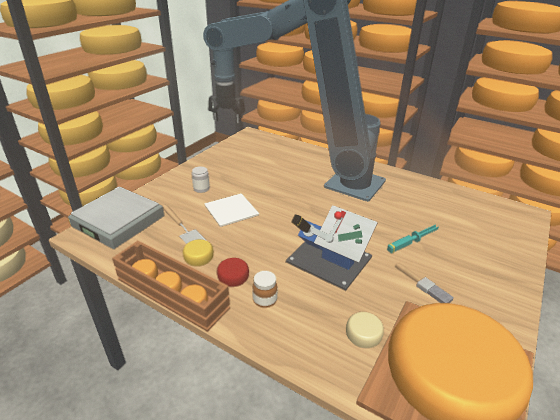

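View pics/top0.png

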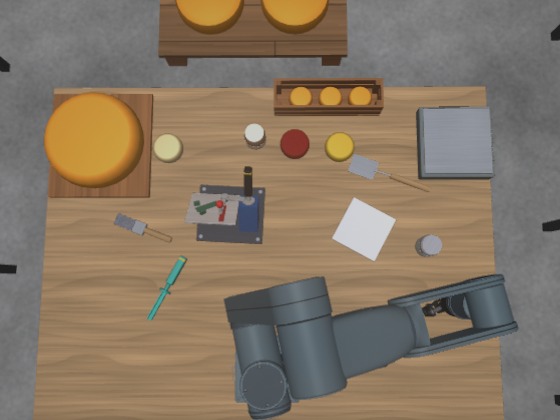

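The scene view shows the holder at about (330,250), the red knob at (339,214) and the black handle end at (298,220). In the top view the knob is at (219,204), the handle at (248,180), the foot spans about (200..262,188..240) and the plate is at (364,229). The turquoise look-alike lies apart at (167,288).

```bash
cat > h.py <<'E'
import numpy as np,cv2
from scipy.optimize import brentq
def ray(f,u,v):
    x,y=(u-f["cx"])/f["fx"],(v-f["cy"])/f["fy"]
    K=np.array([[f["fx"],0,f["cx"]],[0,f["fy"],f["cy"]],[0,0,1.]])
    p=cv2.undistortPoints(np.array([[[u,v]]],float),K,np.array([f["k1"],0,0,0,0.]))[0,0]
    d=f["R"].T@np.array([p[0],p[1],1.]); return -f["R"].T@f["t"],d/np.linalg.norm(d)
def onz(f,u,v,z):
    c,d=ray(f,u,v); return c+d*(z-c[2])/d[2]
def tri(*obs):
    A=np.zeros((3,3));b=np.zeros(3);rs=[ray(*o) for o in obs]
    for c,d in rs:
        P=np.eye(3)-np.outer(d,d);A+=P;b+=P@c
    X=np.linalg.solve(A,b)
    return X,[round(float(np.linalg.norm((np.eye(3)-np.outer(d,d))@(X-c))),1) for c,d in rs]
def proj(f,X):
    p=f["R"]@X+f["t"];x,y=p[:2]/p[2];s=1+f["k1"]*(x*x+y*y)
    return np.array([f["fx"]*x*s+f["cx"],f["fy"]*y*s+f["cy"]])
def blobs(f,lo,hi,roi,n=3,amin=6):
    x0,y0,x1,y1=roi; im=f["color"][y0:y1,x0:x1]
    m=cv2.inRange(cv2.cvtColor(im,cv2.COLOR_BGR2HSV),np.array(lo),np.array(hi))
    k,l,s,c=cv2.connectedComponentsWithStats(m)
    o=sorted(range(1,k),key=lambda i:-s[i,4])
    return [(int(s[i,4]),c[i]+[x0,y0],l==i) for i in o[:n] if s[i,4]>=amin]
E
python3 - <<'E'
import pickle,cv2,numpy as np
from h import *
np.set_printoptions(suppress=True,precision=1)
d=pickle.load(open("f0.pkl","rb"));S,T=d["scene"],d["top"]
def show(n,b):
    print(n,[(a,c.round(1).tolist()) for a,c,_ in b]); return b
rs=show("redS",blobs(S,(0,150,90),(8,255,255),(300,190,380,260)))+show("red2",blobs(S,(172,150,90),(180,255,255),(300,190,380,260)))
rt=show("redT",blobs(T,(0,150,70),(8,255,255),(185,185,265,240)))+show("red2",blobs(T,(172,150,70),(180,255,255),(185,185,265,240)))
show("grS",blobs(S,(45,80,40),(85,255,200),(300,190,390,260),5));show("grT",blobs(T,(45,80,30),(85,255,200),(185,185,265,240),5))
show("yelS",blobs(S,(20,130,100),(35,255,255),(285,205,325,245)));show("yelT",blobs(T,(20,130,80),(35,255,255),(238,160,258,205)))
show("blkS",blobs(S,(0,0,0),(180,255,45),(285,205,325,245)));show("blkT",blobs(T,(0,0,0),(180,255,40),(238,160,258,205)))
b=show("plT",blobs(T,(0,0,185),(180,30,255),(325,190,405,270)))
pc=onz(T,*b[0][1],12);print("plate",pc)
b=show("plS",blobs(S,(0,0,190),(180,40,255),(195,185,270,230)))
print("plate",onz(S,*b[0][1],12))
b=blobs(T,(0,0,40),(180,90,110),(190,178,275,248))[0]
cs=np.argwhere(b[2])[:,::-1].astype(np.float32)+[190,178]
print("foot",cs.shape,cv2.boxPoints(cv2.minAreaRect(cs.astype(np.float32))).tolist())
print([onz(T,*p,12) for p in [(204,188),(262,191),(198,238),(258,239)]])
A=cv2.resize(T["color"][155:250,175:275],None,fx=6,fy=6,interpolation=cv2.INTER_CUBIC)
B=cv2.resize(S["color"][195:295,280:385],None,fx=5.7,fy=5.7,interpolation=cv2.INTER_CUBIC)
cv2.imwrite("pics/cT.png",A);cv2.imwrite("pics/cS.png",B)
E
```

```text
redS [(54, [339.3, 214.3])]
red2 []
redT [(37, [219.2, 203.7]), (33, [222.0, 214.8])]
red2 []
grS [(6, [388.7, 248.2])]
grT []
yelS []
yelT [(17, [247.3, 173.4])]
blkS []
blkT []
plT [(2228, [363.7, 228.7])]
plate [ 451.9 -319.5   12. ]
plS [(1016, [230.8, 209.1]), (37, [199.6, 186.8])]
plate [ 461.2 -311.5   12. ]
foot (1868, 2) [[195.8769073486328, 240.21539306640625], [199.49229431152344, 175.13845825195312], [265.123046875, 178.78460693359375], [261.5076904296875, 243.86154174804688]]
[array([590.1, 215.2,  12. ]), array([579.6,  19.5,  12. ]), array([421. , 231.7,  12. ]), array([417.6,  31.9,  12. ])]
```

View pics/cT.png

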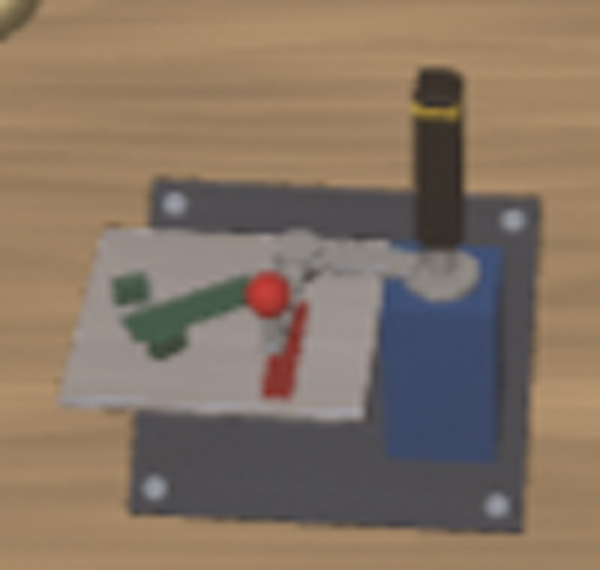

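View pics/cS.png

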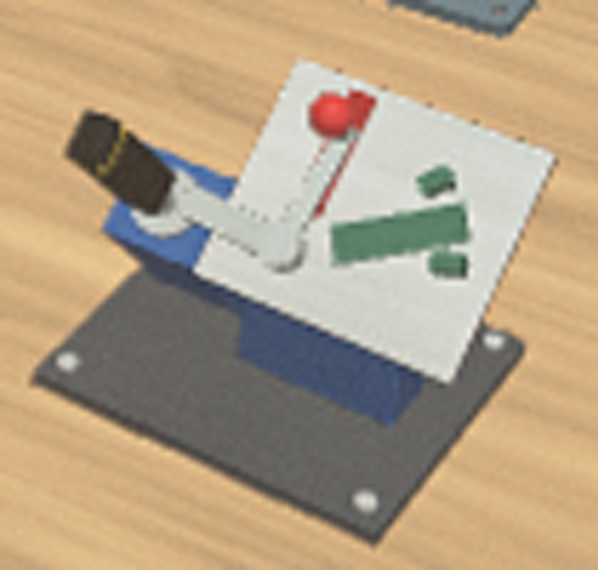

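The crops show foot corners in the top crop at (155,178), (541,200), (128,515) and (522,532), and the knob at (268,294) beside the red stripe. The scene crop has the knob at (332,115) and the yellow band at (113,150). I'll fit the holder from these and take wrist pictures from above it.

```bash
cat > model.py <<'E'
import numpy as np
from scipy.spatial.transform import Rotation as Ro
c5,s5=np.cos(np.radians(50)),np.sin(np.radians(50))
u=np.array([c5,0,s5]);w=np.array([-s5,0,c5]);yh=np.array([0,1.,0])
mouth=np.array([30,-55,110.]);piv=mouth+75*yh+45*u
knob=lambda th:piv+70*(np.cos(th)*w+np.sin(th)*yh)
def W(h,p):  # h=(x,y,yaw)
    return Ro.from_euler('z',h[2]).apply(p)+[h[0],h[1],0]
def tool(zdir,ydir):
    z=zdir/np.linalg.norm(zdir);x=np.cross(ydir,z);x/=np.linalg.norm(x)
    return Ro.from_matrix(np.c_[x,np.cross(z,x),z])
E
python3 - <<'E'
import pickle
from h import *
from model import *
from station import ctrl, jaws, kinematics, vision, order
np.set_printoptions(suppress=True,precision=2)
d=pickle.load(open("f0.pkl","rb"));S,T,Wr=d["scene"],d["top"],d["wrist"]
P=[onz(T,a/6+175,b/6+155,12) for a,b in [(155,178),(541,200),(128,515),(522,532)]]
Q=[onz(S,a/5.7+280,b/5.7+195,12) for a,b in [(35,380),(375,543),(525,347)]]
print("foot top",np.array(P));print("scene",np.array(Q))
o=np.mean(P,0); yy=(P[0]-P[1])+(P[2]-P[3]); xx=(P[0]-P[2])+(P[1]-P[3])
print("origin",o,"yaw y",np.arctan2(-yy[0],yy[1]),"yaw x",np.arctan2(xx[1],xx[0]),"sizes",np.linalg.norm(yy)/2,np.linalg.norm(xx)/2)
h=(o[0],o[1],np.arctan2(-yy[0],yy[1])); 
k=tri((S,339.3,214.3),(T,219.2,203.7));b=tri((S,299.8,221.3),(T,247.3,173.4));print("knob",k,"band",b)
iv=lambda X:Ro.from_euler('z',-h[2]).apply(X-[h[0],h[1],0])
print("holder frame knob",iv(k[0]),"th:",[knob(t) for t in (0,.1,.2)],"band",iv(b[0]),"grip",mouth+78*u,"end",mouth+128*u)
R=Ro.from_rotvec(ctrl.state()["tool_rot"]);cam=-Wr["R"].T@Wr["t"]
print("cam in tool",R.inv().apply(cam-ctrl.state()["ee_pos"]),R.as_matrix())
yv=np.array([-np.sin(h[2]),np.cos(h[2]),0])
for sgn in(1,-1):
    q=kinematics.inverse_kinematics(W(h,np.array([0,0,400.])),tool(np.array([0,0,-1.]),sgn*yv).as_rotvec());print(sgn,q)
pickle.dump(h,open("h.pkl","wb"))
E
```

```text
foot top [[601.5  226.15  12.  ]
 [588.65   8.85  12.  ]
 [411.58 237.06  12.  ]
 [402.09  18.47  12.  ]]
scene [[600.62  20.43  12.  ]
 [612.08 235.35  12.  ]
 [421.72 243.82  12.  ]]
origin [500.96 122.63  12.  ] yaw y -0.05119515763299932 yaw x -0.054449308353821856 sizes 218.23128213291932 188.5220408126168
knob (array([507.92, 142.2 , 191.53]), [2.8, 2.8]) band (array([601.06,  58.68, 189.1 ]), [3.1, 3.1])
holder frame knob [  5.95  19.9  191.53] th: [array([  5.3 ,  20.  , 189.47]), array([  5.57,  26.99, 189.24]), array([  6.37,  33.91, 188.57])] band [103.25 -58.75 189.1 ] grip [ 80.14 -55.   169.75] end [112.28 -55.   208.05]
cam in tool [  67.57   -0.21 -141.64] [[ 0.91  0.41 -0.  ]
 [ 0.41 -0.91  0.  ]
 [ 0.   -0.   -1.  ]]
1 [ 0.02  0.14  1.28  0.    1.72 -1.5 ]
-1 [0.02 0.14 1.28 0.   1.72 1.65]
```

Run:
```python
import pickle
from h import *
from model import *
from station import ctrl, jaws, kinematics, vision, order
np.set_printoptions(suppress=True,precision=2)
h=pickle.load(open("h.pkl","rb"));fr={}
dn=np.array([0,0,-1.])
ctrl.move_to([400,-310,380],tool(dn,np.array([.6,-.8,0])).as_rotvec());fr["plate"]=vision.grab_frame("wrist")
yv=np.array([-np.sin(h[2]),np.cos(h[2]),0]);o=tool(dn,-yv).as_rotvec()
for n,p in (("A",[-10,-60,400]),("B",[-10,70,400])):
    ctrl.move_to(W(h,np.array(p,float)),o);fr[n]=vision.grab_frame("wrist")
pickle.dump(fr,open("f1.pkl","wb"))
print(ctrl.state()["time"],ctrl.state()["ee_pos"])
cv2.imwrite("pics/AB.png",np.hstack([cv2.resize(fr[n]["color"],(400,300),interpolation=cv2.INTER_AREA) for n in "AB"]))
cv2.imwrite("pics/B.png",fr["B"]["color"])
b=blobs(fr["plate"],(0,0,170),(180,40,255),(0,0,560,420),2);print([(a,c,onz(fr["plate"],*c,12)) for a,c,_ in b])
cn,_=cv2.findContours((b[0][2]*255).astype(np.uint8),0,2);c=max(cn,key=len)
bx=cv2.boxPoints(cv2.minAreaRect(c));Pw=np.array([onz(fr["plate"],*p,12) for p in bx]);print(bx,Pw,Pw.mean(0),np.linalg.norm(np.diff(Pw,axis=0),axis=1))
for n in "AB":
    print(n,[(a,c) for a,c,_ in blobs(fr[n],(0,150,70),(8,255,255),(0,0,560,420))],"yel",[(a,c) for a,c,_ in blobs(fr[n],(20,130,80),(35,255,255),(0,0,560,420))],"pred knob",proj(fr[n],W(h,knob(0))),"mouth",proj(fr[n],W(h,mouth)),"end",proj(fr[n],W(h,mouth+128*u)))
```

```text
3.4667 [494.82 192.25 399.81]
[(10431, array([295.52, 131.59]), array([ 454.79, -316.66,   12.  ]))]
[[227.22 106.98]
 [322.66  62.93]
 [365.89 156.59]
 [270.45 200.64]] [[ 422.12 -212.46   12.  ]
 [ 556.48 -287.65   12.  ]
 [ 490.97 -427.75   12.  ]
 [ 344.81 -351.48   12.  ]] [ 453.6  -319.84   12.  ] [153.97 154.67 164.87]
A [(360, array([368.75,   3.78])), (325, array([210.18, 183.23])), (312, array([197.36, 162.16]))] yel [(793, array([469.31,   7.34])), (165, array([271.52,  67.72])), (35, array([145.94, 245.91]))] pred knob [194.93 163.53] mouth [265.13 135.32] end [263.46  54.31]
B [(520, array([318.68, 174.19])), (506, array([458.73,   5.22]))] yel [(667, array([544.45,   9.63])), (164, array([403.5 ,  68.63])), (35, array([221.46, 245.91]))] pred knob [315.87 163.48] mouth [365.61 135.82] end [400.19  56.07]
```

View pics/AB.png

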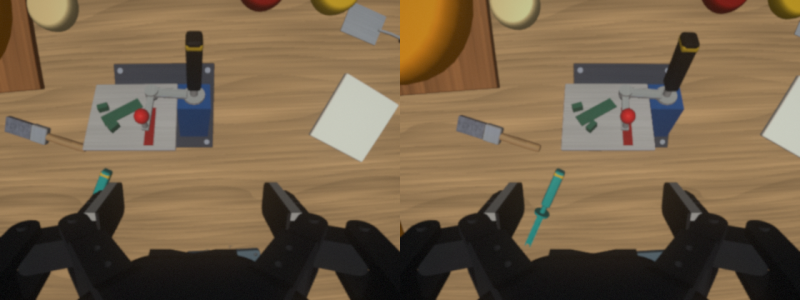

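Both wrist views show the holder upright with the knob beside the red stripe: A at (141,116) and B at (628,116) in the half-size panels. The plate is near (355,118) in A. I need a sharper crop for the foot corners.

Run:
```python
import pickle
from h import *
f=pickle.load(open("f1.pkl","rb"))
cv2.imwrite("pics/AB2.png",np.vstack([cv2.resize(f[n]["color"][80:220,x:x+200],None,fx=4,fy=2.1*1,interpolation=cv2.INTER_CUBIC) for n,x in(("A",110),("B",220))]))
```

```text
(no output)
```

View pics/AB2.png

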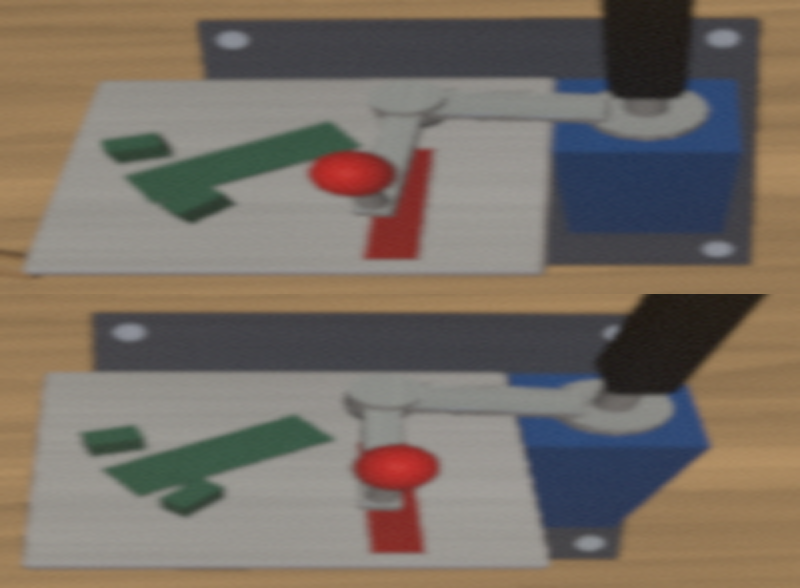

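The crop gives the foot corners (A: (198,20), (761,18), (750,264)), the lever plate corners and the knob at (352,174) in A and (397,467) in B. I'll fit the holder pose and lever angle to these points.

Run:
```python
import pickle
from h import *
from model import *
from scipy.optimize import least_squares
np.set_printoptions(suppress=True,precision=2)
f=pickle.load(open("f1.pkl","rb"));d=pickle.load(open("f0.pkl","rb"))
A=lambda x,y:(x/4+110,y/2.1+80)
B=lambda x,y:(x/4+220,(y-294)/2.1+80)
C=lambda x,y:(x/6+175,y/6+155)
D=lambda x,y:(x/5.7+280,y/5.7+195)
F={"TL":(95,110,12.),"TR":(95,-110,12.),"BR":(-95,-110,12.),"BL":(-95,110,12.)}
obs=[("A","TL",A(198,20)),("A","TR",A(761,18)),("A","BR",A(750,264)),("A","k",A(352,174)),("A","b",(271.5,67.7)),
("B","TL",B(92,312)),("B","BR",B(617,558)),("B","k",B(397,467)),("B","b",(403.5,68.6)),
("top","TL",C(155,178)),("top","TR",C(541,200)),("top","BL",C(128,515)),("top","BR",C(522,532)),("top","k",(219.2,203.7)),("top","b",(247.3,173.4)),
("scene","TR",D(35,380)),("scene","TL",D(375,543)),("scene","BL",D(525,347)),("scene","k",(339.3,214.3)),("scene","b",(299.8,221.3))]
f.update(scene=d["scene"],top=d["top"])
def pt(p,n):
    if n=="k":return W(p,knob(p[3]))
    if n=="b":return W(p,mouth+p[4]*u+14*w)   # band on the upper side
    return W(p,np.array(F[n]))
print("AB foot z12",[(c,n,onz(f[c],*uv,12)) for c,n,uv in obs if c in "AB" and n in F])
print("knob AB",tri((f["A"],*A(352,174)),(f["B"],*B(397,467))),"band",tri((f["A"],271.5,67.7),(f["B"],403.5,68.6)))
for cams in (("A","B"),("top",),("A","B","top"),("A","B","top","scene")):
    o=[x for x in obs if x[0] in cams]
    r=least_squares(lambda p:np.concatenate([(proj(f[c],pt(p,n))-uv)*np.linalg.norm(pt(p,n)+f[c]["R"].T@f[c]["t"])/f[c]["fx"] for c,n,uv in o]),[501,122,-.05,.05,115.])
    print(cams,r.x,"rms mm",np.sqrt(np.mean(r.fun**2)));print(r.fun.reshape(-1,2).round(1).tolist())
    if len(cams)==3: pickle.dump(r.x,open("h.pkl","wb"))
```

```text
AB foot z12 [('A', 'TL', array([600.97, 227.44,  12.  ])), ('A', 'TR', array([590.11,   9.99,  12.  ])), ('A', 'BR', array([402.99,  19.87,  12.  ])), ('B', 'TL', array([601.23, 228.66,  12.  ])), ('B', 'BR', array([403.23,  20.36,  12.  ]))]
knob AB (array([508.15, 138.76, 190.1 ]), [0.2, 0.2]) band (array([599.32,  54.84, 199.16]), [0.4, 0.4])
('A', 'B') [501.58 122.51  -0.06  -0.05 124.99] rms mm 2.3135696842257905
[[0.3, -1.9], [2.8, -0.3], [1.9, 2.3], [0.1, -0.1], [-7.5, -0.7], [1.7, -1.6], [2.3, 2.6], [-0.1, 0.4], [-1.2, 0.1]]
('top',) [501.36 121.06  -0.06  -0.01 124.28] rms mm 2.3402358663227982
[[1.0, -1.3], [3.3, -0.9], [0.6, -1.6], [1.5, 2.1], [-0.1, 1.5], [-6.3, 0.1]]
('A', 'B', 'top') [501.54 121.93  -0.06  -0.04 124.6 ] rms mm 2.390600967044968
[[1.0, -2.0], [3.5, -0.1], [2.4, 2.4], [-0.2, -0.0], [-6.8, -0.3], [2.4, -1.7], [2.8, 2.7], [-0.5, 0.4], [-0.6, 0.5], [-0.1, -1.2], [2.2, -1.4], [-0.1, -1.4], [0.9, 1.7], [0.7, 1.5], [-7.4, -0.5]]
('A', 'B', 'top', 'scene') [503.19 123.39  -0.05  -0.04 120.6 ] rms mm 4.756628335867092
[[-1.2, -3.3], [1.5, -2.4], [1.3, 0.4], [-1.8, -1.6], [-8.9, 1.0], [0.3, -3.0], [1.8, 0.7], [-1.9, -1.1], [-4.2, 1.8], [-2.0, -2.4], [0.4, -3.5], [-1.2, -2.6], [-0.1, -0.4], [-0.6, -0.1], [-9.2, 0.8], [-5.9, -9.2], [-3.2, -8.1], [-2.5, -6.4], [-5.3, 1.8], [4.0, -18.8]]
```

Run:
```python
import pickle
from h import *
from model import *
np.set_printoptions(suppress=True,precision=1)
f=pickle.load(open("f1.pkl","rb"));T=pickle.load(open("f0.pkl","rb"))["top"]
A=lambda x,y:(x/4+110,y/2.1+80)
B=lambda x,y:(x/4+220,(y-294)/2.1+80)
C=lambda x,y:(x/6+175,y/6+155)
h=(501.5,122.5,-.053)
iv=lambda X:Ro.from_euler('z',-h[2]).apply(X-[h[0],h[1],0])
for n,a,b,c in (("blk UL",(553,151),(525,447),(385,305)),("blk UR",(742,150),(710,447),(497,313)),("plTL",(100,81),(47,373),(105,228)),("plTR",(554,78),(508,372),(388,241)),("plBL",(25,275),(23,567),(62,403)),("plBR",(547,274),(550,566),(364,417)),
  ("knob",(352,174),(397,467),(268,294)),("collR",(710,107),(674,408),(480,272)),("hub",(405,97),(385,398),(298,250)),("foot",(198,20),(92,312),(155,178)),("bolt",(233,40),(129,332),(175,204)),("footBR",(750,264),(617,558),(522,532))):
    X,r=tri((f["A"],*A(*a)),(f["B"],*B(*b)),(T,*C(*c)));Y=iv(X)
    print(n,Y,r,"from mouth: u,y,w",(Y-mouth)@np.c_[u,yh,w])
g=[cv2.cvtColor(f[n]["color"],cv2.COLOR_BGR2GRAY) for n in "AB"]
for n in "AB":
  for r in (60,75,100,115):
    row=f[n]["color"][r].max(1);i=np.where(row<60)[0];i=i[(i>225)&(i<430)];print(n,r,i.min() if len(i) else 0,i.max() if len(i) else 0)
```

```text
blk UL [ 10.6 -34.6 127. ] [0.9, 1.9, 2.8] from mouth: u,y,w [ 0.6 20.4 25.8]
blk UR [ 10.6 -94.1 124.4] [0.6, 1.2, 1.6] from mouth: u,y,w [ -1.5 -39.1  24.1]
plTL [ 51.3 120.1  92.6] [0.2, 0.5, 0.7] from mouth: u,y,w [  0.3 175.1 -27.5]
plTR [ 52.3 -32.7  93.1] [0.2, 0.5, 0.4] from mouth: u,y,w [  1.4  22.3 -28. ]
plBL [-52.7 119.9 175.6] [0.7, 1.3, 1.6] from mouth: u,y,w [ -2.9 174.9 105.6]
plBR [-52.2 -34.  173.5] [0.8, 0.6, 0.5] from mouth: u,y,w [ -4.2  21.  103.8]
knob [  5.9  16.4 190.2] [0.3, 0.2, 0.3] from mouth: u,y,w [45.9 71.4 70. ]
collR [ 34.  -83.8 113.7] [1.4, 1.9, 0.7] from mouth: u,y,w [  5.5 -28.8  -0.7]
hub [ 39.7  11.8 123.8] [2.1, 2.1, 0.6] from mouth: u,y,w [16.8 66.8  1.5]
foot [ 94.3 110.5   9.8] [0.5, 1.0, 1.4] from mouth: u,y,w [ -35.4  165.5 -113.6]
bolt [79.6 96.7 13.6] [0.4, 0.4, 0.6] from mouth: u,y,w [ -41.9  151.7 -100. ]
footBR [ -93.7 -108.5    8.4] [0.5, 0.1, 0.5] from mouth: u,y,w [-157.4  -53.5   29.5]
A 60 261 282
A 75 261 282
A 100 260 282
A 115 261 281
B 60 394 417
B 75 384 412
B 100 374 400
B 115 368 392
```

The bore, block and lever all sit about 8 mm further toward -y than the foot's centre implies. The widths, heights and tilts match the description, so the lever angle is about 0.06. I'll use the bore-based pose and move the lever, caging the knob rather than squeezing it.

```bash
cat >> model.py <<'E'
H=(501.1,114.5,-.053)
Rh=Ro.from_euler('z',H[2])
E
cat > swing.py <<'E'
from h import *
from model import *
from station import ctrl, jaws, kinematics, vision, order
import pickle
np.set_printoptions(suppress=True,precision=2)
dn=np.array([0,0,-1.])
def pose(th,lift):
    yw=-.44*th
    R=tool(dn,-Rh.apply([-np.sin(yw),np.cos(yw),0]))
    return W(H,knob(th))+[0,0,6-ctrl.grasp_offset+lift],R.as_rotvec()
if __name__=="__main__":
    t0=.063
    jaws.grip(50)
    ctrl.move_to(*pose(t0,90)); ctrl.move_l(*pose(t0,0))
    jaws.grip(25); s=ctrl.state(); print(s["grip_width"],s["grip_force"],s["force"],s["time"])
    for t in np.linspace(t0,1.0,6)[1:]:
        ctrl.move_l(*pose(t,0),velocity=100); s=ctrl.state(); print(t,s["force"],s["grip_force"])
    jaws.grip(45); ctrl.move_l(*pose(1.,110),velocity=250)
    p,o=W(H,np.array([-10,-10,400.])),tool(dn,-Rh.apply([0,1.,0])).as_rotvec()
    ctrl.move_to(p,o); f=vision.grab_frame("wrist"); pickle.dump(f,open("f2.pkl","wb"))
    cv2.imwrite("pics/sw.png",cv2.resize(f["color"][60:240,130:400],None,fx=2.9,fy=2.9,interpolation=cv2.INTER_CUBIC))
    print(ctrl.state()["time"],[(a,c) for a,c,_ in blobs(f,(0,150,70),(8,255,255),(130,60,400,240))],{t:proj(f,W(H,knob(t))) for t in (0,.8,.9,1.,1.1)})
E
python3 swing.py
```

```text
25.03058848551531 0.3412772063165903 [0.07 1.38 0.59] 5.6583
0.2504 [-0.18 -0.62  0.05] 0.0
0.4378 [-0.97 -0.12  0.81] 0.0
0.6252 [ 0.23 -0.25 -0.2 ] 0.0
0.8126 [-0.79 -0.84 -1.01] 0.0
1.0 [ 0.46  0.31 -0.12] 0.0
8.75 [(515, array([244.96, 176.82])), (289, array([190.59, 139.15]))] {0: array([242.04, 162.78]), 0.8: array([197.34, 146.45]), 0.9: array([193.66, 142.52]), 1.0: array([190.56, 138.32]), 1.1: array([188.05, 133.91])}
```

View pics/sw.png

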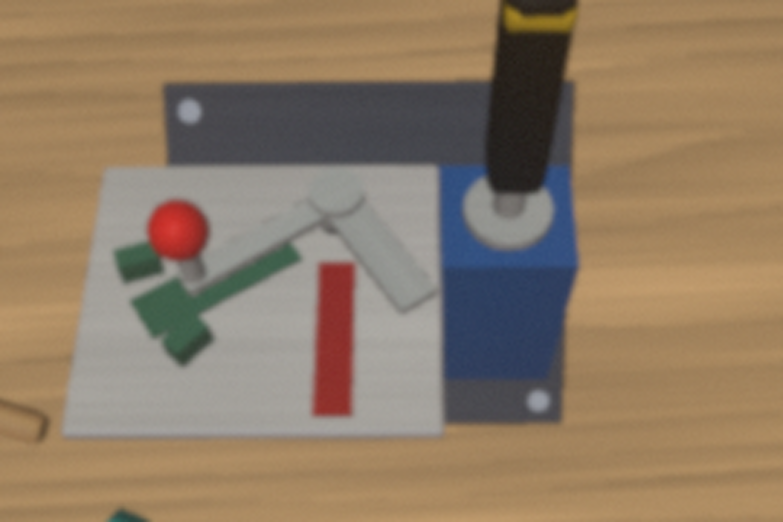

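The knob now stands at (177,230) in the crop, over the green notch. Its pixel position matches an angle of about 0.98, and the tongue is clear of the collar. Next I'll check reach for the grip, the draw and the final poses.

```bash
cat > plan.py <<'E'
from h import *
from model import *
from station import ctrl, jaws, kinematics, vision, order
PL=np.array([454.3,-317.5,0])
Rt0=Rh*Ro.from_matrix(np.c_[u,yh,w])
def tcp(g,R): return g+R.apply([0,0,ctrl.grasp_offset])
def start(tilt,sgn):
    t=np.radians(tilt); return Rh*tool(np.array([np.sin(t),0,-np.cos(t)]),sgn*yh)
def final(R0,psi,z=200):
    R=Ro.from_euler('z',psi)*Rt0.inv()*R0
    g=PL+128*np.array([np.cos(psi),np.sin(psi),0])+[0,0,z]
    return tcp(g,R),R
grip=lambda s:W(H,mouth+(78+s)*u)
if __name__=="__main__":
    np.set_printoptions(suppress=True,precision=2)
    for tilt in(30,25):
      for sgn in(1,-1):
        R0=start(tilt,sgn);a=[kinematics.inverse_kinematics(tcp(grip(s),R0)+[0,0,dz],R0.as_rotvec()) for s,dz in((0,80),(0,0),(125,0),(125,60))]
        print(tilt,sgn,[None if q is None else np.array(q) for q in a])
        for psi in np.radians([-90,-60,-35,-10,20,50,80]):
            p,R=final(R0,psi);q=kinematics.inverse_kinematics(p,R.as_rotvec())
            print("  ",round(np.degrees(psi)),None if q is None else np.array(q))
E
python3 plan.py
```

```text
30 1 [array([-0.11,  0.05,  1.9 ,  0.05,  0.67, -1.66]), array([-0.11,  0.15,  2.01,  0.07,  0.45, -1.69]), array([-0.1 ,  0.18,  1.71,  0.04,  0.73, -1.64]), array([-0.1 ,  0.14,  1.61,  0.03,  0.87, -1.64])]
   -90 [-1.04  0.61  1.16  0.17  1.67 -1.05]
   -60 [-0.88  0.73  0.95  0.06  1.81 -1.4 ]
   -35 [-0.75  0.76  0.88 -0.05  1.84 -1.71]
   -10 [-0.62  0.73  0.95 -0.15  1.78 -2.02]
   20 [-0.49  0.61  1.16 -0.26  1.61 -2.38]
   50 [-0.39  0.44  1.45 -0.34  1.38 -2.75]
   80 [-0.38  0.23  1.75 -0.38  1.11  3.1 ]
30 -1 [array([-0.11,  0.05,  1.9 ,  0.05,  0.67,  1.48]), array([-0.11,  0.15,  2.01,  0.07,  0.45,  1.45]), array([-0.1 ,  0.18,  1.71,  0.04,  0.73,  1.5 ]), array([-0.1 ,  0.14,  1.61,  0.03,  0.87,  1.5 ])]
   -90 [-1.04  0.61  1.16  0.17  1.67  2.09]
   -60 [-0.88  0.73  0.95  0.06  1.81  1.74]
   -35 [-0.75  0.76  0.88 -0.05  1.84  1.43]
   -10 [-0.62  0.73  0.95 -0.15  1.78  1.12]
   20 [-0.49  0.61  1.16 -0.26  1.61  0.76]
   50 [-0.39  0.44  1.45 -0.34  1.38  0.39]
   80 [-0.38  0.23  1.75 -0.38  1.11 -0.04]
25 1 [array([-0.11,  0.09,  1.83,  0.03,  0.79, -1.65])
[... 289 characters left out ...]

   -10 [-0.61  0.79  0.86 -0.19  1.89 -2.03]
   20 [-0.46  0.66  1.1  -0.31  1.69 -2.37]
   50 [-0.35  0.47  1.42 -0.41  1.42 -2.69]
   80 [-0.32  0.25  1.76 -0.48  1.11 -3.08]
25 -1 [array([-0.11,  0.09,  1.83,  0.03,  0.79,  1.49]), array([-0.11,  0.18,  1.94,  0.04,  0.59,  1.48]), array([-0.1 ,  0.22,  1.63,  0.03,  0.86,  1.51]), array([-0.1 ,  0.18,  1.53,  0.02,  1.  ,  1.51])]
   -90 [-1.06  0.66  1.1   0.21  1.76  2.08]
   -60 [-0.89  0.79  0.86  0.07  1.92  1.74]
   -35 [-0.75  0.83  0.79 -0.06  1.96  1.43]
   -10 [-0.61  0.79  0.86 -0.19  1.89  1.12]
   20 [-0.46  0.66  1.1  -0.31  1.69  0.78]
   50 [-0.35  0.47  1.42 -0.41  1.42  0.45]
   80 [-0.32  0.25  1.76 -0.48  1.11  0.06]
```

Run:
```python
from plan import *
np.set_printoptions(suppress=True,precision=2)
R0=start(28,1);o=R0.as_rotvec();P=lambda s,b=0:tcp(grip(s)+[0,0,0],R0)-b*R0.apply([0,0,1])
jaws.grip(50)
ctrl.move_to(P(0,90),o);ctrl.move_l(P(0),o)
jaws.grip(0);s=ctrl.state();print(s["grip_width"],s["grip_force"],s["force"],s["time"])
if 20<s["grip_width"]<27:
    for d in(10,40,80,130):
        ctrl.move_l(P(d),o,velocity=120);s=ctrl.state();print(d,s["grip_width"],s["force"],s["torque"])
    ctrl.move_l(P(130)+[0,0,50],o)
    f=vision.grab_frame("wrist");print(s["time"]);cv2.imwrite("pics/drawn.png",f["color"])
```

```text
23.235516145744743 60.43413162231445 [-2.32 -0.08  5.09] 12.8333
10 23.01065346313175 [-1.47 -0.72  3.69] [ 0.02  0.46 -0.01]
40 23.042862752765608 [-0.42  0.02 -1.99] [ 0.01  0.27 -0.05]
80 23.36032316695091 [-1.02 -0.03 -1.1 ] [0.03 0.31 0.01]
130 23.399145225108807 [-0.97 -0.66 -2.04] [0.02 0.29 0.04]
14.5333
```

View pics/drawn.png

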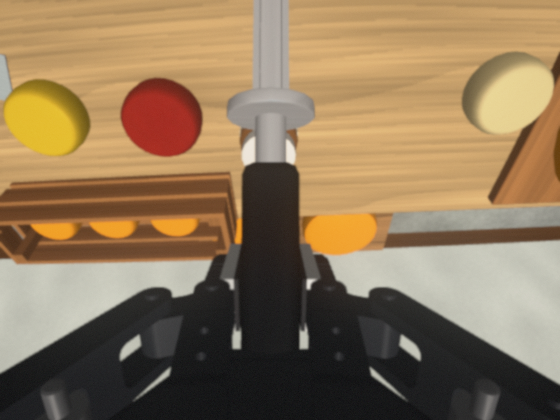

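The trier is out and held straight, with its blade and collar centred at (271,110) and the groove visible. Now the final pose, checked against the model.

Run:
```python
from plan import *
import pickle
np.set_printoptions(suppress=True,precision=2)
R0=start(28,1);psi=np.radians(-35);p,R=final(R0,psi)
ctrl.move_to(p,R.as_rotvec());ctrl.sleep(1)
s=ctrl.state();print(s["time"],s["ee_pos"]-p,s["grip_width"],s["force"],np.abs(s["qvel"]).max())
F={n:vision.grab_frame(n) for n in("wrist","top","scene")};pickle.dump(F,open("f3.pkl","wb"))
x=np.array([np.cos(psi),np.sin(psi),0]);y=np.array([-x[1],x[0],0]);M=PL+[0,0,200];O=M+50*x
for n,f in F.items(): print(n,"blade mid",proj(f,M),"tip",proj(f,M-50*x),"collar C",proj(f,O+3*x),"collar y+-",proj(f,O+20*y),proj(f,O-20*y),"top",proj(f,O+[0,0,20]),"plate",proj(f,PL+[0,0,12]))
a=F["wrist"]["color"];t=F["top"]["color"];sc=F["scene"]["color"]
cv2.imwrite("pics/fin.png",np.hstack([cv2.resize(a,(400,300)),np.vstack([cv2.resize(t[180:330,300:500],(400,300)),])]))
cv2.imwrite("pics/fw.png",cv2.resize(a[:210],None,fx=1.4,fy=1.4))
```

```text
17.7833 [-0.   -0.02 -0.04] 23.066557963066963 [ 0.15  0.41 -1.86] 0.0015994161864606269
wrist blade mid [270.48   3.87] tip [270.52 -81.64] collar C [270.42 109.72] collar y+- [315.15 103.49] [225.7  103.44] top [270.48  81.81] plate [270.24 133.4 ]
top blade mid [372.14 221.32] tip [362.74 235.07] collar C [382.05 206.85] collar y+- [375.88 203.87] [387.11 211.48] top [382.69 206.69] plate [363.11 227.99]
scene blade mid [227.99 164.37] tip [241.28 161.97] collar C [213.59 166.97] collar y+- [215.93 169.37] [212.93 164.33] top [214.   161.79] plate [230.71 207.78]
```

View pics/fin.png

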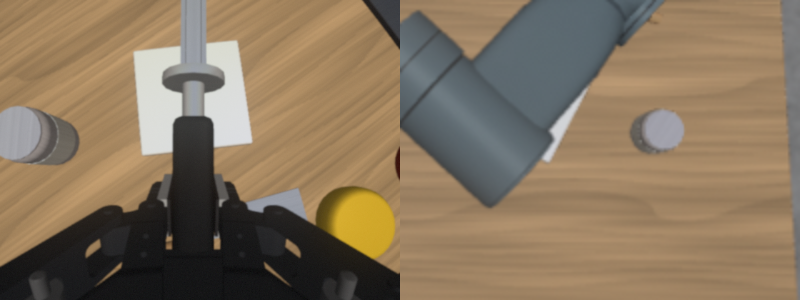

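The wrist view shows the trier with the groove up and the collar at about (270,109) full-scale, against a predicted (270.4,109.7), so it has not slipped. The plate looks centred at about (270,137), against a predicted 133. I'll measure the plate precisely and check the blade in the scene view.

Run:
```python
from plan import *
import pickle
np.set_printoptions(suppress=True,precision=1)
for nm,f in(("now",pickle.load(open("f3.pkl","rb"))["wrist"]),("before",pickle.load(open("f1.pkl","rb"))["plate"])):
    m=cv2.inRange(cv2.cvtColor(f["color"],cv2.COLOR_BGR2HSV),np.array((0,0,150)),np.array((180,45,255)))
    if nm=="now": m[:40]=0;m[:,:150]=0;m[240:]=0;m[:,380:]=0;m[:,250:292]=0;m[:130,220:322]=0
    else: m[:30]=0
    k,l,st,c=cv2.connectedComponentsWithStats(m)
    m=np.isin(l,[i for i in range(1,k) if st[i,4]>300]).astype(np.uint8)
    hull=cv2.convexHull(cv2.findNonZero(m))
    q=cv2.approxPolyN(hull,4,ensure_convex=True).reshape(-1,2).astype(float)
    X=np.array([onz(f,*p,12) for p in q])
    print(nm,q.tolist(),X[:,:2].tolist(),"centre",X.mean(0),"sides",np.linalg.norm(X-np.roll(X,1,0),axis=1))
sc=pickle.load(open("f3.pkl","rb"))["scene"]["color"]
cv2.imwrite("pics/fs.png",cv2.resize(sc[110:240,150:330],None,fx=4.4,fy=4.4,interpolation=cv2.INTER_CUBIC))
```

```text
now [[198.0, 218.0], [186.0, 71.0], [332.0, 56.0], [354.0, 200.0]] [[484.5901126551387, -427.2107413488718], [345.2313643845547, -351.39843552171675], [421.06692082321325, -213.00166283206784], [559.765627633043, -287.86663103034]] centre [ 452.7 -319.9   12. ] sides [158.3 158.6 157.8 157.6]
before [[270.0, 200.0], [226.0, 108.0], [324.0, 61.0], [362.0, 160.0]] [[345.22795387161676, -350.26790191635064], [419.81182952711106, -211.8453373571238], [559.7411278171658, -287.5345321424042], [483.24514918253624, -426.37888868368566]] centre [ 452. -319.   12.] sides [157.6 157.2 159.1 158.5]
```

View pics/fs.png

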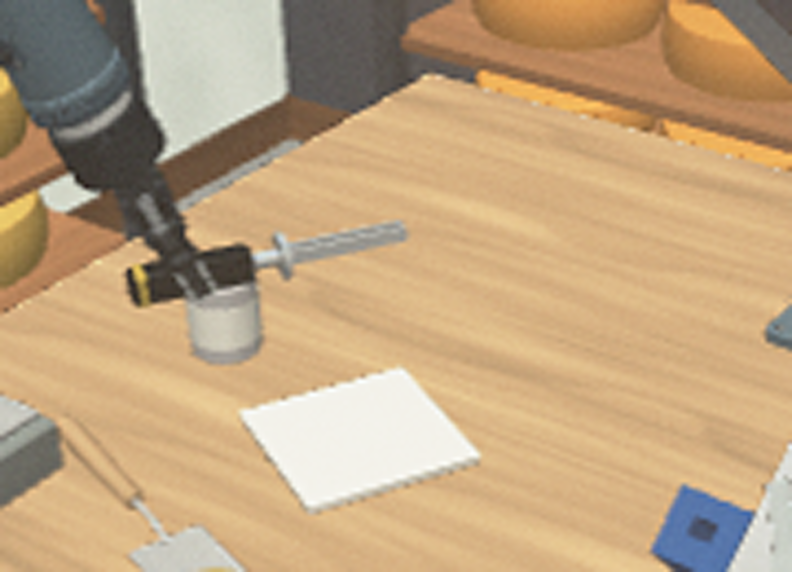

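The scene view shows the blade level, from the collar at (283,256) to the tip at (405,232), which matches the predicted slope. The trier touches nothing. The plate centre is (452.3,-319.5), so I'll trim by 2 mm and hand the job in.

Run:
```python
from plan import *
s=ctrl.state();ctrl.move_l(s["ee_pos"]+np.array([-1.9,-1.9,0]),velocity=20);ctrl.sleep(1)
s=ctrl.state();print(s["time"],s["grip_width"],np.abs(s["qvel"]).max())
print(order.job_done())
```

```text
19.2167 23.180008085541864 0.0015739476917397968
the job is handed in; nothing more can be done
None
```

The job is handed in after 19.2 s: the keeper lever stands at about 0.98 rad in the green notch, and the trier is out and held level, groove up and still, over the plate centre (within about 2 mm) and 200 mm above the bench.

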